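# Take the transit lock out of the bench mixer

## Task

The new bench mixer still has its transit lock in. Fetch the hooked pick from under the little wooden shelf and use it, not your fingers, to pull the spring clip off the lock pin under the clear guard; then turn the red-handled pin until its key lines up with the slot in the guard and lift it out. Leave the clip lying and the pin standing upright in the small pale tray, with the pick lying free on the worktop, and do not disturb the bottles, beaker, tape roll and cooling block.

Things in the scene. Friction and masses are not known exactly. Their poses are not given: they have to be found in the camera images.
- mixer: Mixer's low white base, fixed. Origin on the worktop under the lock pin's axis; +x to its open front, z up. Deck top at z = 24 mm, x -60 to 105, y -62 to 62 (x 52 to 105 is the bare apron). Behind (x -110 to -60) a grey housing, 64 mm high. A round socket in the deck, 26 mm wide, 6 mm deep, holds the pin's foot.
- guard_slot (a point): Centre of the guard's top face, 66 mm over the mixer's origin, same axes. Clear plate 6 mm thick, x -58 to 52, y -60 to 60 mm, on 10 mm posts at x 44 and -50, y +-53; open between them. Red-edged opening here: a 28 mm square crossed by a slot 50 mm long (x) and 13 mm wide (y).
- lock_pin: Brass lock pin, loose, 90 g, upright, turns freely. Origin under its foot (at first 18 mm over the worktop, in the socket), z up it. 24 mm across, but a groove 14 mm across at z 6 to 12 mm; from z = 52 a 10 mm neck. It has come out of the guard once the origin is 66 mm over the worktop.
- pin_key (a point): Middle of the pin's key bar, z = 35 mm on the pin, just under the guard: 44 mm long along the pin's x, 9 mm wide, 7 mm high. It passes the guard only along the slot (within about 4 degrees), either way round; at the start it is 40 to 140 degrees off.
- pin_handle (a point): Middle of the pin's red T-handle bar, z = 73 mm on the pin: 40 mm long along the pin's x (parallel to the key), 12 mm wide along its y, 16 mm high.
- clip: Dark spring-steel clip, 32 g, lying on the deck in the pin's groove. Origin on its underside at the centre of the circle its two sprung limbs grip (the pin's axis at first); +x to its ear, within 8 degrees of the mixer's +x. 4 mm thick; limbs x -9 to 12, y -15 to 15 mm, tab to x 36. Pulled along its +x it lets go after some 9 mm (5 to 10 N), then slides loosely.
- clip_ear (a point): Centre of the clip's upright orange ear: 8 mm (clip's x) by 9 mm (y), from the clip's underside to 18 mm above it, 30 mm from the clip's origin along its x. At the start some 22 mm inside the guard's front edge.
- pick: Hooked pick, loose, 70 g, lying flat. Origin under the middle of its handle; +x to the hook end, +y to the side the prong points to, z up. Green handle x -47 to 47 mm, 14 x 14 mm; steel shank 8 x 8 mm on to x = 125, centred at z = 7. At the start only the last 54 to 66 mm of the hook end stick out from under the shelf.
- pick_hook (a point): Middle of the inner face of the pick's prong, at x 119, y 12, z 7 mm of the pick. The prong (x 119 to 125, 8 mm high) stands out sideways from the shank to y = 22 mm: an L-shaped hook.
- riser: Little wooden shelf, fixed, a timer on it. Origin on the worktop under the middle of its open edge; +x points out of the opening. It covers x -130 to 0, y -62 to 62 mm; inside 30 mm high and 110 mm wide, closed at sides and back; top at z = 37 mm, timer (x -125 to -35) up to 57 mm.
- parts_tray: Small pale grey-white tray, fixed, 72 mm (x) by 116 mm (y), 16 mm high, walls and floor 2 mm. Origin at the centre of its underside. It and the cooling block may have changed places.
- cold_block: Bystander: dark blue aluminium cooling block, 62 x 96 x 34 mm, loose, upright; origin at the centre of its underside.
- beaker: Bystander: clear beaker, 55 mm across, 66 mm high, loose, upright; origin at the centre of its underside.
- tape_white: Bystander: roll of white tape, 66 mm across, 19 mm high, loose, upright; origin at the centre of its underside.
- bottle_white: Bystander: white bottle with a blue cap, 56 mm across, 105 mm high, loose, upright; origin at the centre of its underside.
- bottle_brown: Bystander: brown bottle with a black cap, 45 mm across, 85 mm high, loose, upright; origin at the centre of its underside.

How it is judged:
By the outcome, as a careful person would: the job done as asked, in the order asked, and still so for the second after the job is handed in, with the robot touching nothing.
It also fails if it takes over 72 s, if anything falls off the work surface, if the arm or the gripper's body presses on something with over 40 N, if the wrist force passes 120 N, or if a joint passes its speed limit or range.

## Robot

A 6-joint arm with a two-finger parallel gripper is mounted at the origin on a cart in front of the work surface, level with it; the furniture and walls round the work are solid. World frame = base frame: x ahead of the robot, y to its left, z up, the work surface at z = 0. Lengths are in m, angles in rad, forces in N, time in s.
With the tool pointing down it reaches from about 0.375 to 0.9 m from the base axis. Payload 3.1 kg.
Tool frame: the origin (TCP) lies on the centre line of the jaws, within the pads' length; the fingertips stand robot.tip_reach ahead of it and the grasp point (between the pads) lies 8 mm behind it (robot.tip_reach is the distance from the TCP to the fingertips, in m); z points along the fingers, y is the line along which they close (so a half turn about z gives the same grasp; the last joint's range is limited). The gripper opens to 87 mm and grips with 3 to 60 N. Pads are 19 mm wide; open, the fingers measure 117 mm over their backs; the gripper's body (75 mm by 190 mm) begins 51 mm behind the grasp point.
Start: joints at [0.983, 0.527, 1.433, -0, 1.181, -0.178], TCP at [0.249, 0.573, 0.204] pointing down, gripper open.
Joint ranges: [-3.08, 3.08], [-0.75, 2.2], [0.22, 2.44], [-1.43, 4.57], [0, 2.65], [-2.85, 2.85]. Speed limits (rad/s): [2.79, 2.79, 3.14, 3.14, 3.14, 3.14].

## Interface

Orientations are given as a unit quaternion [x, y, z, w].
In Python, from rig import robot gives the robot as it stands.
- The arm moves only by the tool jog_arm, never from a script. Its argument "motion" is one flat list of numbers, 7 for each row, row after row: the shift along the tool's x, y, z scaled (see below), then the turn, a rotation vector about the tool's x, y, z scaled (see below), then the gripper's target within -1 to 1 (shut at 1, half-way at 0, fully open at -1). In form: [x, y, z, rx, ry, rz, hand, x, y, z, rx, ry, rz, hand, ...]. A call has 1 to 12 rows; each row shifts and turns the commanded pose from where the row before left it, along the tool's axes as they then stand; what a row does not reach is not made up. The controller multiplies each number of a shift by 4 cm and each number of a turn by 4 degrees. A row lasts 1/8 s, in which the tool goes at most 62.5 mm and 10.7 degrees, less where a joint would pass 70% of its speed; a pose out of reach is approached as far as the arm can. A call with a number of a shift or a turn outside -1 to 1 is refused whole. A call with a gripper value outside its range is refused whole. The fingers move at their own pace and stop on an object; "grip_force" is the grip in N (left out, the last holds). Time passes only in rows, so rows that do not move let the fingers close. It gives the time, the measured TCP pose, the force, the opening and the grip force at its end, in the units of the state.
- robot.get_obs(): the state, without advancing time (a new reading comes with each control period).
- robot.camera(name): name is "scene" or "top"; returns the picture (400x640x3 uint8, blue, green, red); there is no depth.
- robot.calibration(name): a dict with "fx", "fy", "cx", "cy" (pixels), "dist_coeffs" ([k1, k2, p1, p2, k3] as OpenCV has them; the pictures are not rectified), "R" (3x3) and "t" (3): a world point X has camera coordinates R X + t. Camera axes: x right, y down, z forward; pixel columns grow to the right and rows downward; lengths in m; the calibration is good to about 2 mm. A picture is of the moment at which its call begins. calibration takes no time and is no camera call.
- robot.hand_in(): hands the job in; it is judged then, once.
The state is a dict: "time": time; "q": joint angles; "joint_velocities": joint speeds; "joint_torque": joint torques, N m; "position": TCP position; "tool_rot": TCP orientation; "ft_force": force on the tool from outside, world axes, zero at the start; "moment": the same for the moment, N m; "grip_width": finger opening in m; "grip_force": force on a finger pad.
Only numpy, scipy, OpenCV 4.12 (cv2) and the standard library are available. Lean on these libraries where they do the work, as an engineer would, in place of code of your own. Each camera call takes 0.05 s, during which the arm holds its last target. There are 200 camera calls.

## Working session

There is one attempt and no reset: what is moved stays moved. The work goes in short steps, Python scripts to look and compute and a tool call to move; the robot and the scene stay as the last step left them, time stands still between calls to the robot, and variables do not carry over. Pictures are saved under pics/ and viewed, at most 10 in all, crops included, and the job is handed in when it is done.

Besides the shell and the picture viewer there is one more tool, called after "Emit:" as name(argument=value, ...) on one line, values as JSON. jog_arm: Moves the arm, as the interface text tells. Shifts and turns lie within -1 to 1; 1 stands for 4 cm of shift or 4 degrees of turn. Its arguments: {"type":"object","properties":{"motion":{"type":"array","items":{"type":"number"}},"grip_force":{"type":"number"}},"required":["motion"]}

```bash
ls; mkdir -p pics
python3 - <<'E'
from rig import robot
import cv2
o=robot.get_obs();print(o,robot.tip_reach)
for n in("scene","top"):
    cv2.imwrite(f"pics/{n}0.png",robot.camera(n));print(robot.calibration(n))
E
```

```text
pics
{'time': 0.0, 'q': array([ 9.82480067e-01,  5.28433710e-01,  1.43391070e+00,  3.29147454e-05,
        1.18138560e+00, -1.78483426e-01]), 'joint_velocities': array([ 0.00140652,  0.0001654 , -0.00058896,  0.00060952,  0.00113665,
        0.00161131]), 'joint_torque': array([ 3.20406243e-04, -4.40045178e+01, -1.76592976e+01,  6.32819301e-02,
        5.83141192e-02, -1.50441751e-04]), 'position': array([0.24855514, 0.57261122, 0.20348894]), 'tool_rot': array([ 2.03491343e-01,  9.79076162e-01, -9.85397064e-04, -4.13880039e-04]), 'ft_force': array([-0.04602368, -0.21609977, -0.21603193]), 'moment': array([0.02457384, 0.00039864, 0.03575748]), 'grip_force': 0.0, 'grip_width': 0.08725645359945224} 0.011
{'fx': 513.8207903486361, 'fy': 513.8207903486361, 'cx': 326.9219690015872, 'cy': 199.5487265270303, 'dist_coeffs': array([0.03858879, 0.        , 0.        , 0.        , 0.        ]), 'R': array([[ 0.79828627, -0.60209635, -0.01479923],
       [-0.25789627, -0.31951857, -0.91180996],
       [ 0.54426882,  0.73170204, -0.41034569]]), 't': array([-0.45052972,  0.25225731,  0.93629058])}
{'fx': 508.08284690079637, 'fy': 508.08284690079637, 'cx': 320.2071912744805, 'cy': 207.17472043768794, 'dist_coeffs': array([0.02487042, 0.        , 0.        , 0.        , 0.        ]), 'R': array([[-0.01158113, -0.99972416,  0.02043252],
       [-0.98189206,  0.00750577, -0.18929248],
       [ 0.1890869 , -0.02225475, -0.98170814]]), 't': array([0.06573198, 0.58495686, 1.0882707 ])}
```

View pics/scene0.png

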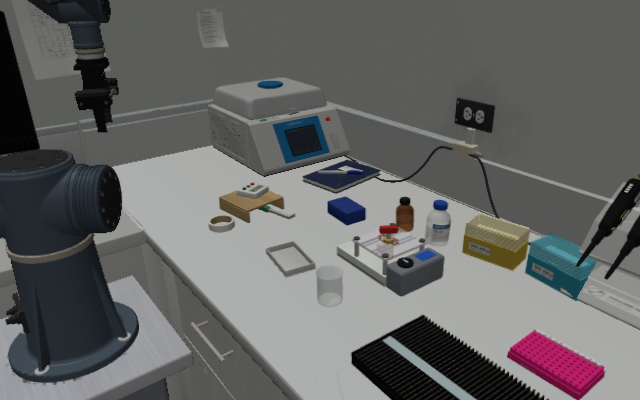

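View pics/top0.png

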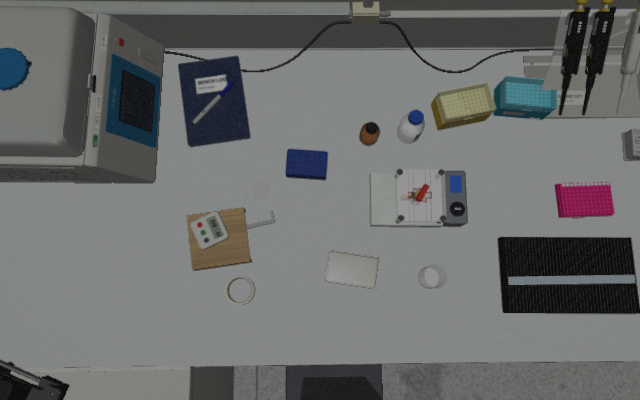

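The scene image shows the whole bench. In the top image the riser is at about (220,238) opening right, with the pick's hook at (272,215). The mixer is at (418,198) with its apron to the left, the tray at (352,269) and the cold block at (307,164).

```bash
cat > h.py <<'E'
from rig import robot
import cv2, numpy as np
from scipy.spatial.transform import Rotation as Ro
def K(c): return np.array([[c["fx"],0,c["cx"]],[0,c["fy"],c["cy"]],[0,0,1]])
def w(px,z,n="top"):
    c=robot.calibration(n)
    p=cv2.undistortPoints(np.array(px,float).reshape(-1,1,2),K(c),c["dist_coeffs"])[:,0]
    d=np.c_[p,np.ones(len(p))]@c["R"]; C=-c["R"].T@c["t"]
    return C+d*((z-C[2])/d[:,2])[:,None]
def pix(X,n="top"):
    c=robot.calibration(n)
    return cv2.projectPoints(np.array(X,float).reshape(-1,1,3),cv2.Rodrigues(c["R"])[0],c["t"],K(c),c["dist_coeffs"])[0][:,0]
E
python3 - <<'E'
from h import *
t=cv2.imread("pics/top0.png"); s=cv2.imread("pics/scene0.png")
a=cv2.resize(t[160:235,360:480],(800,500),interpolation=cv2.INTER_CUBIC)
cv2.imwrite("pics/a.png",a)
b=cv2.resize(t[190:280,180:290],(733,600),interpolation=cv2.INTER_CUBIC)
cv2.imwrite("pics/b.png",b)
E
```

```text
(no output)
```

View pics/a.png

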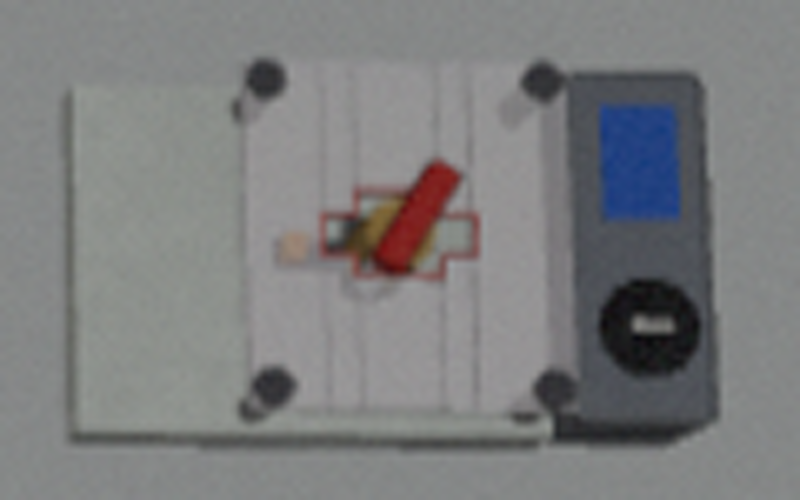

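View pics/b.png

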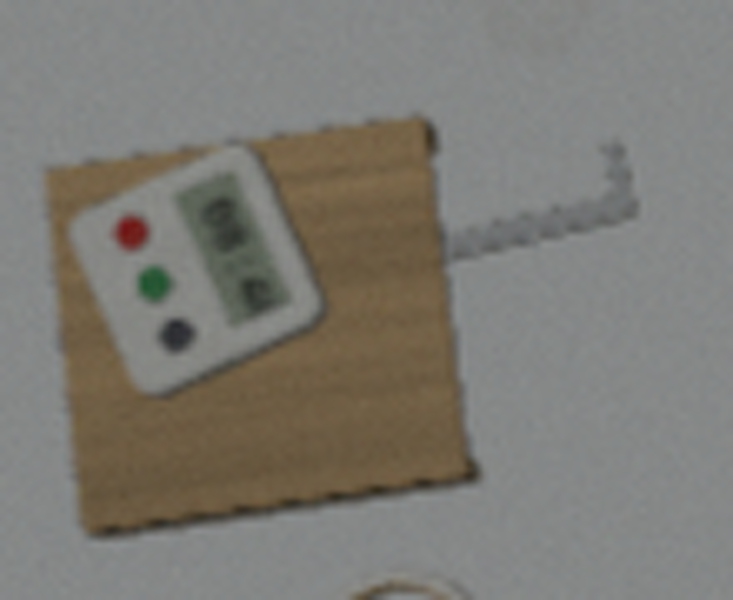

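Crop a (6.67x of top, from 360,160): the cross opening is at (400,234), the red handle runs (393,270)–(448,165), the ear top is at (294,247), and the post caps are at (265,80), (543,80), (275,385) and (555,387).
Crop b (from 180,190): the shank runs (455,245)–(635,210), the prong tip is at (613,145), and the riser's edge runs (430,122)–(470,475).

```bash
cat >> h.py <<'E'
def yaw(): # yaw of tool y axis (closing line), deg mod 180
    R=Ro.from_quat(robot.get_obs()["tool_rot"]).as_matrix(); return np.degrees(np.arctan2(R[1,1],R[0,1]))%180
def plan(p,y=None):
    "turn first (units rz), then shift in the turned tool frame (units)"
    o=robot.get_obs(); R=Ro.from_quat(o["tool_rot"]).as_matrix(); dy=0
    if y is not None:
        dy=(y-yaw()+90)%180-90
    R2=Ro.from_euler('z',dy,degrees=True).as_matrix()@R
    d=R2.T@(np.array(p)-o["position"])
    print("turn rz total",round(-dy/4,2),"shift units",np.round(d/.04,2),"pos",o["position"].round(4),"yaw",yaw().round(1))
def ang(a,b): d=b-a; return np.degrees(np.arctan2(d[1],d[0])).round(1)
E
python3 - <<'E'
from h import *
def c(p,o): return (np.array(p,float)+.5)/6.667-.5+o
A=lambda *p:c(p,(360,160)); B=lambda *p:c(p,(180,190))
P=lambda q,z:w(q,z).round(4)
caps=P([A(265,80),A(543,80),A(275,385),A(555,387)],.068);print("caps",caps)
print("caps centre",caps.mean(0), "front-dir",ang(caps[1],caps[0]),ang(caps[3],caps[2]))
print("slot",P([A(400,234)],.066), "slotdir",ang(*P([A(478,236),A(322,234)],.066)))
print("apron corners",P([A(70,88),A(70,435)],.024))
h=P([A(393,270),A(448,165)],.099);print("handle",h.mean(0),ang(*h))
print("ear",P([A(294,247)],.042))
s=P([B(455,245),B(635,210),B(613,145)],.011);print("pick",s,ang(s[0],s[1]))
print("riser edge",P([B(430,122),B(470,475)],.037))
t=cv2.imread("pics/top0.png")
hsv=cv2.cvtColor(t,cv2.COLOR_BGR2HSV)
m=cv2.inRange(hsv,(0,140,90),(8,255,255))|cv2.inRange(hsv,(172,140,90),(180,255,255))
m[:170]=0;m[220:]=0;m[:,:400]=0;m[:,435:]=0
m=cv2.morphologyEx(m,cv2.MORPH_OPEN,np.ones((2,2)))
ys,xs=np.nonzero(m);r=cv2.minAreaRect(np.c_[xs,ys].astype(np.float32));print("red",r)
e=cv2.boxPoints(r); q=P(e,.097);print("handle box",q.mean(0),[ang(q[i],q[(i+1)%4]) for i in range(2)],[np.linalg.norm(q[i]-q[(i+1)%4]).round(3) for i in range(2)])
# tray corners roi brightness
g=cv2.GaussianBlur(t,(3,3),0).min(2); print("bg",g[300,360],"tray",g[268,352])
for n,p in dict(block=(307,164),beaker=(432,277),tape=(241,291),brown=(370,133),white=(411,127)).items(): print(n,P([p],.0)[0])
print("tray",P([(328,252),(379,258),(375,289),(326,284)],.016))
E
python3 - <<'E'
import cv2
t=cv2.imread("pics/top0.png")
cv2.imwrite("pics/c.png",cv2.resize(t[235:305,310:400],(720,560),interpolation=cv2.INTER_CUBIC))
E
```

```text
caps [[ 0.6637 -0.1195  0.068 ]
 [ 0.6631 -0.214   0.068 ]
 [ 0.5588 -0.1185  0.068 ]
 [ 0.5574 -0.2121  0.068 ]]
caps centre [ 0.61075  -0.166025  0.068   ] front-dir 89.6 89.1
slot [[ 0.6104 -0.1633  0.066 ]] slotdir 88.8
apron corners [[ 0.6729 -0.0587  0.024 ]
 [ 0.5493 -0.0549  0.024 ]]
handle [ 0.60875 -0.1629   0.099  ] -29.4
ear [[ 0.6113 -0.1319  0.042 ]]
pick [[0.5502 0.2272 0.011 ]
 [0.562  0.1649 0.011 ]
 [0.5851 0.1727 0.011 ]] -79.3
riser edge [[0.5888 0.2332 0.037 ]
 [0.4682 0.2178 0.037 ]]
red ((423.1538391113281, 192.76922607421875), (4.992301940917969, 16.641006469726562), 33.690067291259766)
handle box [ 0.607925 -0.1644    0.097   ] [np.float64(-35.2), np.float64(-125.6)] [np.float64(0.038), np.float64(0.011)]
bg 132 tray 140
block [0.7019 0.0893 0.    ]
beaker [ 0.4302 -0.1972  0.    ]
tape [0.4031 0.2416 0.    ]
brown [ 0.779  -0.0644  0.    ]
white [ 0.7938 -0.1651  0.    ]
tray [[ 0.4884  0.0426  0.016 ]
 [ 0.4736 -0.074   0.016 ]
 [ 0.4037 -0.0626  0.016 ]
 [ 0.416   0.0481  0.016 ]]
```

View pics/c.png

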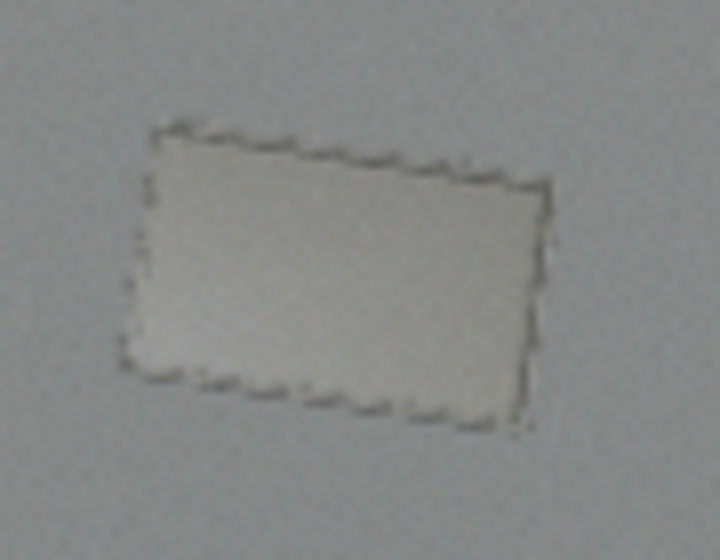

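The tray's corners in crop c (8x, from 310,235) are (155,130), (550,183), (520,425) and (125,370).

Run:
```python
from h import *
q=w(np.array([(155,130),(550,183),(520,425),(125,370)])/8+(310-.44,235-.44),.016);print(q.round(4),q.mean(0),ang(q[1],q[0]),ang(q[2],q[3]))
plan((.5585,.192,.10),12)
```

```text
[[ 0.4911  0.0404  0.016 ]
 [ 0.4749 -0.0725  0.016 ]
 [ 0.4066 -0.0617  0.016 ]
 [ 0.4232  0.0499  0.016 ]] [ 0.44896166 -0.01097066  0.016     ] 81.8 81.6
turn rz total 13.63 shift units [-10.92   5.61   2.57] pos [0.2486 0.5727 0.2036] yaw 66.5
```

Emit:
jog_arm(motion=[0,0,0,0,0,1,0,0,0,0,0,0,1,0,0,0,0,0,0,1,0,0,0,0,0,0,1,0,0,0,0,0,0,1,0,0,0,0,0,0,1,0,0,0,0,0,0,1,0,0,0,0,0,0,1,0,0,0,0,0,0,1,0,0,0,0,0,0,1,0,0,0,0,0,0,1,0,0,0,0,0,0,1,0], grip_force=30)

```text
time: 1.6
position: [0.2487, 0.5729, 0.2038]
tool_rot: [0.585, 0.811, -0.001, 0.0]
ft_force: [-0.4, 0.2, 0.2]
grip_width: 0.0435
grip_force: 0.0
```

Emit:
jog_arm(motion=[-1,0.5,0.2,0,0,1,0,-1,0.5,0.2,0,0,0.63,0,-1,0.5,0.2,0,0,0,0,-1,0.5,0.2,0,0,0,0,-1,0.5,0.2,0,0,0,0,-1,0.5,0.2,0,0,0,0,-1,0.5,0.2,0,0,0,0,-1,0.5,0.2,0,0,0,0,-1,0.5,0.2,0,0,0,0,-1,0.5,0.2,0,0,0,0,-0.9,0.6,0.2,0,0,0,0,0,0,0,0,0,0,0])

```text
time: 3.1
position: [0.5662, 0.1955, 0.1155]
tool_rot: [0.631, 0.776, -0.0, 0.0]
ft_force: [-1.0, 0.1, -0.7]
grip_width: 0.0436
grip_force: 0.0
```

Run:
```python
from h import *
o=robot.get_obs();print(o["q"].round(2),o["grip_width"],o["time"])
plan((.5585,.192,.013),12)
```

```text
[ 0.15  0.6   1.58 -0.    0.96 -0.06] 0.04359926665398609 3.1
turn rz total -0.06 shift units [-0.04 -0.21  2.56] pos [0.5662 0.1955 0.1155] yaw 11.8
```

Emit:
jog_arm(motion=[0,-0.2,0.6,0,0,0,0,0,0,0.7,0,0,0,0,0,0,0.7,0,0,0,0,0,0,0.5,0,0,0,0,0,0,0.06,0,0,0,0,0,0,0,0,0,0,0.5,0,0,0,0,0,0,1,0,0,0,0,0,0,1,0,0,0,0,0,0,1,0,0,0,0,0,0,1], grip_force=30)

```text
time: 4.35
position: [0.5563, 0.1963, 0.0143]
tool_rot: [0.629, 0.777, 0.0, 0.0]
ft_force: [-0.1, -0.4, 0.0]
grip_width: 0.0039
grip_force: 0.0
```

Run:
```python
from h import *
t=robot.camera("top");s=robot.camera("scene");o=robot.get_obs()
print(o["grip_width"],pix([o["position"]]),pix([o["position"]],"scene"))
a=cv2.resize(t[180:260,230:310],(400,400),interpolation=cv2.INTER_CUBIC);b=cv2.resize(s[180:240,230:310],(400,300),interpolation=cv2.INTER_CUBIC)
im=np.zeros((400,800,3),np.uint8);im[:,:400]=a;im[:300,400:]=b
cv2.imwrite("pics/d.png",im)
```

```text
0.0014705157724351388 [[261.10171958 223.43269041]] [[280.29919785 211.9464087 ]]
```

View pics/d.png

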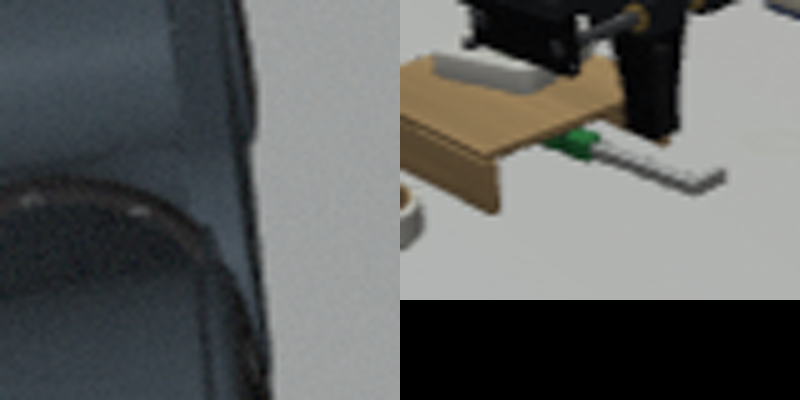

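Crop d: in the scene half the closed fingertip ends at (655,138), beyond the pick. The pick's elbow is at (695,190) and its handle/shank joint at (592,152). In the top half the arm hides the grip.

Run:
```python
from h import *
f=lambda x,y:((x-400+.5)/5-.5+230,(y+.5)/5-.5+180)
s0=cv2.imread("pics/scene0.png");s1=robot.camera("scene")
print("elbow",w([f(695,190)],.003,"scene"),"joint",w([f(592,155)],.007,"scene"),"tip prong",w([f(724,177)],.007,"scene"))
for z in(.003,.0143,.03):print("fingertip",z,w([f(655,138)],z,"scene"))
im=np.vstack([cv2.resize(x[185:235,240:310],(560,300)) if 0 else cv2.resize(x[190:230,240:320],(600,300),interpolation=cv2.INTER_CUBIC) for x in(s0,s1)])
cv2.imwrite("pics/e.png",im); print(robot.get_obs()["position"],robot.get_obs()["ft_force"])
```

```text
elbow [[0.56681832 0.17283271 0.003     ]] joint [[0.54227581 0.23747703 0.007     ]] tip prong [[0.58326508 0.16937492 0.007     ]]
fingertip 0.003 [[0.585325   0.24184131 0.003     ]]
fingertip 0.0143 [[0.57279761 0.22095167 0.0143    ]]
fingertip 0.03 [[0.55539231 0.19192801 0.03      ]]
[0.55618907 0.19629486 0.01404788] [-0.32162182 -0.00958011 -0.26806758]
```

View pics/e.png

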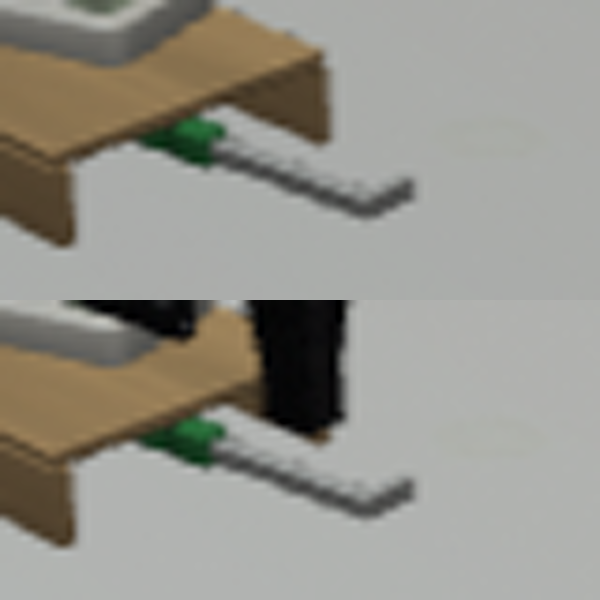

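The pick has not moved. By the scene ray the fingertips are about 30 mm up, higher than the TCP reading implies. I'll open and lower in small steps, watching the force.

Emit:
jog_arm(motion=[0,0,0,0,0,0,0.2,0,0,0,0,0,0,0.2,0,0,0,0,0,0,0.2,0,0,0,0,0,0,0.2,0,0,0,0,0,0,0.2])

```text
time: 5.12
position: [0.5562, 0.1963, 0.0141]
tool_rot: [0.629, 0.777, 0.0, 0.0]
ft_force: [0.0, 1.1, -1.0]
grip_width: 0.0337
grip_force: 0.0
```

Run:
```python
from h import *
s=robot.camera("scene");o=robot.get_obs();print(o["grip_width"],o["position"],o["ft_force"])
R=Ro.from_quat(o["tool_rot"]).as_matrix()
for dz in (-.1,-.05,-.02,0,.011):
  for sy in(-.03,.03): print(dz,sy,pix([o["position"]+R@[0,sy,dz]],"scene").round(1))
cv2.imwrite("pics/f.png",cv2.resize(s[80:240,200:340],(560,600)[::1] if 0 else (525,600),interpolation=cv2.INTER_CUBIC))
```

```text
0.03377666573862725 [0.55621745 0.19634369 0.01406008] [0.19065709 0.30082701 0.67448706]
-0.1 -0.03 [[269.8 180.6]]
-0.1 0.03 [[286.5 174. ]]
-0.05 -0.03 [[271.  198.5]]
-0.05 0.03 [[287.4 191.4]]
-0.02 -0.03 [[271.7 208.9]]
-0.02 0.03 [[287.9 201.6]]
0 -0.03 [[272.1 215.8]]
0 0.03 [[288.2 208.3]]
0.011 -0.03 [[272.4 219.5]]
0.011 0.03 [[288.4 211.9]]
```

View pics/f.png

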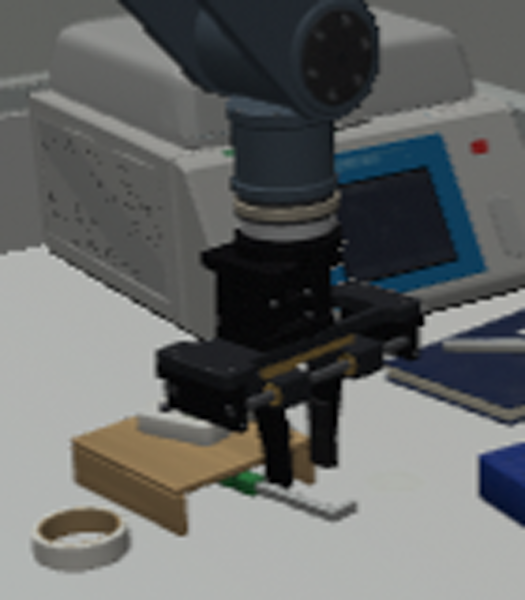

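Crop f shows both fingertips, at (280,485) and (323,465), well above the shank. The fingers straddle it.

Emit:
jog_arm(motion=[0,0,0.1,0,0,0,0.2,0,0,0.1,0,0,0,0.2,0,0,0,0,0,0,0.2])

```text
time: 5.55
position: [0.5557, 0.1963, 0.0055]
tool_rot: [0.629, 0.777, -0.0, -0.0]
ft_force: [-0.2, -0.5, 0.5]
grip_width: 0.0348
grip_force: 0.0
```

Emit:
jog_arm(motion=[0,0,0.1,0,0,0,0.2,0,0,0.1,0,0,0,0.2,0,0,0.1,0,0,0,0.2,0,0,0,0,0,0,0.2])

```text
time: 6.05
position: [0.5558, 0.1963, -0.0064]
tool_rot: [0.629, 0.777, -0.0, -0.0]
ft_force: [0.4, 0.3, -1.3]
grip_width: 0.035
grip_force: 0.0
```

Run:
```python
from h import *
s=robot.camera("scene");o=robot.get_obs();print(o["position"],o["ft_force"])
# lowest dark (finger) pixel per column near fingers
g=s.max(2)
for c in range(270,292,2):
    col=np.nonzero(g[190:222,c]<45)[0]; print(c,190+col.max() if len(col) else None,end="; ")
```

```text
[ 0.55605105  0.19628981 -0.00619644] [ 0.19745361 -0.6159342   0.36031201]
270 206; 272 215; 274 215; 276 216; 278 195; 280 194; 282 194; 284 209; 286 210; 288 210; 290 197;
```

Emit:
jog_arm(motion=[0,0,0.08,0,0,0,0.2,0,0,0.06,0,0,0,0.2,0,0,0,0,0,0,0.2,0,0,0,0,0,0,0.6,0,0,0,0,0,0,1,0,0,0,0,0,0,1,0,0,0,0,0,0,1,0,0,0,0,0,0,1], grip_force=30)

```text
time: 7.1
position: [0.5563, 0.1963, -0.0115]
tool_rot: [0.629, 0.777, 0.0, 0.0]
ft_force: [0.3, 0.2, -0.1]
grip_width: 0.0072
grip_force: 30.0
```

Emit:
jog_arm(motion=[-0.2,0,-0.03,0,0,0,1,-0.5,0,0,0,0,0,1,-0.5,0,0,0,0,0,1,-0.5,0,0,0,0,0,1,-0.5,0,0,0,0,0,1,-0.5,0,0,0,0,0,1,-0.5,0,0,0,0,0,1,-0.3,0,0,0,0,0,1,0,0,0,0,0,0,1])

```text
time: 8.22
position: [0.5857, 0.0584, -0.0103]
tool_rot: [0.63, 0.777, 0.0, 0.0]
ft_force: [0.3, 0.6, -0.7]
grip_width: 0.0072
grip_force: 30.0
```

Run:
```python
from h import *
s=robot.camera("scene");o=robot.get_obs();print(o["position"],o["ft_force"],o["grip_width"])
hsv=cv2.cvtColor(s,cv2.COLOR_BGR2HSV);m=cv2.inRange(hsv,(45,120,40),(80,255,255));m[:190]=0;m[240:]=0;m[:,:230]=0;m[:,360:]=0
n,l,st,c=cv2.connectedComponentsWithStats(m);print(st,c)
ys,xs=np.nonzero(l==1+st[1:,4].argmax());r=cv2.minAreaRect(np.c_[xs,ys].astype(np.float32));print(r)
i=xs.argmin();j=xs.argmax();print(w([(xs[i],ys[i]),(xs[j],ys[j]),c[1+st[1:,4].argmax()]],.008,"scene").round(4))
```

```text
[ 0.58530046  0.05914216 -0.01038269] [-0.47252348 -0.70761766 -0.61110456] 0.007439279450677783
[[     0      0    640    400 255847]
 [   280    213     27     14    153]] [[319.51560894 199.48842472]
 [293.39869281 218.85620915]]
((292.9726257324219, 218.73973083496094), (27.62171173095703, 6.086139678955078), 20.556045532226562)
[[0.5554 0.197  0.008 ]
 [0.5859 0.1189 0.008 ]
 [0.5672 0.15   0.008 ]]
```

Emit:
jog_arm(motion=[0,0,0,0,0,0,0.2,0,0,0,0,0,0,0.2,0,0,0,0,0,0,0.2,0,0,-0.9,0,0,0,0.2,0.9,0,0,0,0,0,0.2,0.93,0,0,0,0,0,0.2,0,0,0.5,0,0,0,0.2,0,0,0.4,0,0,0,0.2,0,0,0,0,0,0,1,0,0,0,0,0,0,1,0,0,0,0,0,0,1,0,0,0,0,0,0,1], grip_force=45)

```text
time: 9.78
position: [0.5705, 0.1307, -0.0099]
tool_rot: [0.629, 0.777, 0.0, 0.0]
ft_force: [-0.3, -1.4, 0.8]
grip_width: 0.0131
grip_force: 45.0
```

Gripped (13 mm wide). Lift 60 mm, turn about 13°, then work out the approach.

Emit:
jog_arm(motion=[0,0,-0.4,0,0,0,1,0,0,-0.6,0,0,0,1,0,0,-0.5,0,0,0,1,0,0,0,0,0,1,1,0,0,0,0,0,1,1,0,0,0,0,0,1,1,0,0,0,0,0,0.3,1,0,0,0,0,0,0,1])

```text
time: 10.78
position: [0.5703, 0.131, 0.0503]
tool_rot: [0.714, 0.7, 0.0, 0.0]
ft_force: [0.4, 0.2, -1.9]
grip_width: 0.0134
grip_force: 45.0
```

Run:
```python
from h import *
plan((.576,.045,.05),-1)
```

```text
turn rz total -0.04 shift units [-2.15  0.18  0.01] pos [0.5703 0.131  0.0503] yaw 178.8
```

Emit:
jog_arm(motion=[-0.7,0.1,0,0,0,0,1,-0.7,0.1,0,0,0,0,1,-0.7,0,0,0,0,0,1,0,0,0.4,0,0,0,1,0,0,0.4,0,0,0,1,0,0,0,0,0,0,1])

```text
time: 11.52
position: [0.5744, 0.048, 0.0156]
tool_rot: [0.714, 0.7, -0.001, -0.002]
ft_force: [0.3, -0.6, -0.1]
grip_width: 0.0132
grip_force: 45.0
```

Run:
```python
from h import *
s=robot.camera("scene");t=robot.camera("top");o=robot.get_obs();print(o["position"],o["ft_force"])
P=o["position"]
# expected prong inner/elbow in both
e=[P+[0,-.099,.017],P+[.022,-.102,.017]];print(pix(e),pix(e,"scene"))
u=pix(e)[0].astype(int);v=pix(e,"scene")[0].astype(int);print(u,v)
a=cv2.resize(t[u[1]-30:u[1]+30,u[0]-40:u[0]+40],(800,600),interpolation=cv2.INTER_CUBIC)[:300+100]
b=cv2.resize(s[v[1]-30:v[1]+30,v[0]-40:v[0]+40],(800,600),interpolation=cv2.INTER_CUBIC)
im=np.hstack([cv2.resize(t[u[1]-40:u[1]+40,u[0]-40:u[0]+40],(400,400),interpolation=cv2.INTER_CUBIC),cv2.resize(s[v[1]-40:v[1]+40,v[0]-40:v[0]+40],(400,400),interpolation=cv2.INTER_CUBIC)])
cv2.imwrite("pics/g.png",im)
```

```text
[0.57581439 0.0477954  0.01697552] [ 0.44614638  0.4481068  -0.50149414]
[[368.60790958 212.73845263]
 [369.62623326 203.31895295]] [[343.84766194 237.78096166]
 [351.9513674  235.4663674 ]]
[368 212] [343 237]
```

View pics/g.png

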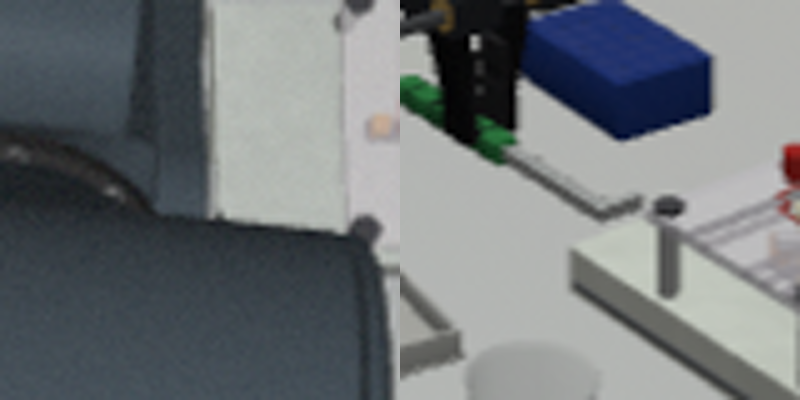

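Crop g: the scene half shows the pick held level, with the outer elbow's top edge at (605,206) and bottom edge at (605,216), and the prong tip at (640,200). The apron's near-front corner is at (572,252). The top view is blocked by the arm.

Run:
```python
from h import *
f=lambda x,y:((x-400+.5)/5-.5+303,(y+.5)/5-.5+197)
P=robot.get_obs()["position"]
for name,d,ob in(("elbow top",[-.004,-.105,0],f(605,206)),("tip top",[.022,-.105,0],f(641,196)),("tip mid",[.022,-.105,0],f(641,200)),("junction top",[0,-.027,0],f(508,148))):
    print(name,np.round(ob,1),[ (z,pix([[P[0]+d[0],P[1]+d[1],z]],"scene")[0].round(1).tolist()) for z in(.030,.035,.04)])
print("apron corner",np.round(f(572,252),1),pix([[.5493,-.0549,.024],[.5485,-.0585,.024]],"scene").round(1))
```

```text
elbow top [343.6 237.8] [(0.03, [344.1, 240.8]), (0.035, [344.1, 238.9]), (0.04, [344.1, 237.0])]
tip top [350.8 235.8] [(0.03, [352.8, 237.4]), (0.035, [352.8, 235.6]), (0.04, [352.8, 233.7])]
tip mid [350.8 236.6] [(0.03, [352.8, 237.4]), (0.035, [352.8, 235.6]), (0.04, [352.8, 233.7])]
junction top [324.2 226.2] [(0.03, [325.4, 228.2]), (0.035, [325.3, 226.3]), (0.04, [325.3, 224.5])]
apron corner [337. 247.] [[335.9 245.6]
 [336.6 246.3]]
```

Emit:
jog_arm(motion=[-0.5,0.05,-0.05,0,0,0,1,-0.5,0,0,0,0,0,1,-0.5,0,0,0,0,0,1,-0.4,0,0,0,0,0,1,-0.3,0,0,0,0,0,1,0,0,0,0,0,0,1])

```text
time: 12.38
position: [0.5765, -0.0423, 0.0196]
tool_rot: [0.715, 0.699, 0.0, 0.0]
ft_force: [0.0, 0.2, -0.6]
grip_width: 0.0134
grip_force: 45.0
```

Run:
```python
from h import *
s=robot.camera("scene");t=robot.camera("top");o=robot.get_obs();P=o["position"];print(P,o["ft_force"])
im=np.hstack([cv2.resize(t[165:230,365:445],(400,325),interpolation=cv2.INTER_CUBIC),cv2.resize(s[217:282,350:430],(400,325),interpolation=cv2.INTER_CUBIC)])
cv2.imwrite("pics/h.png",im)
f=lambda p:np.round([(p[0]-350+.5)*5+400,(p[1]-217+.5)*5],0)
for n,X in dict(elbow=P+[-.004,-.105,.019],tip=P+[.022,-.105,.019],tipin=P+[.022,-.099,.019]).items(): print(n,X.round(4),f(pix([X],"scene")[0]))
print("ear",f(pix([[.6113,-.132,.042]],"scene")[0]))
```

```text
[ 0.57627077 -0.04101301  0.01959085] [ 0.04471844  0.05694326 -0.67266089]
elbow [ 0.5723 -0.146   0.0386] [501. 181.]
tip [ 0.5983 -0.146   0.0386] [545. 162.]
tipin [ 0.5983 -0.14    0.0386] [536. 157.]
ear [546. 134.]
```

View pics/h.png

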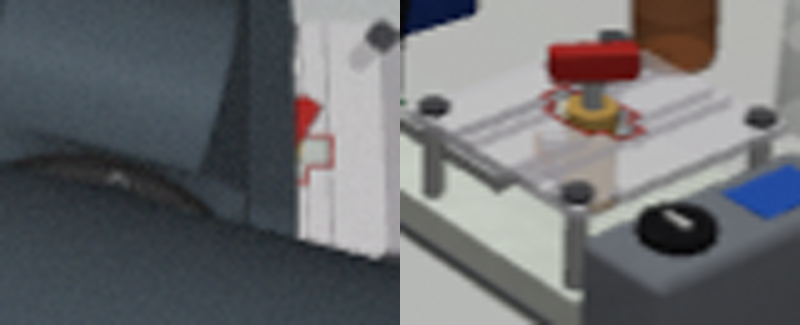

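That was the tenth picture. Crop h: the elbow is under the guard at about (497,190), matching its predicted position, and the red handle is at (595,62). I'll slide sideways behind the ear next, going by numbers only.

Emit:
jog_arm(motion=[0,0.2,0,0,0,0,1,0,0.2,0,0,0,0,1,0,0.12,0,0,0,0,1,0,0,0,0,0,0,1])

```text
time: 12.98
position: [0.598, -0.0415, 0.0196]
tool_rot: [0.714, 0.7, 0.0, 0.0]
ft_force: [-0.1, 1.0, -1.3]
grip_width: 0.013
grip_force: 45.0
```

Emit:
jog_arm(motion=[0.1,0,0,0,0,0,1,0.1,0,0,0,0,0,1,0.05,0,0,0,0,0,1])

```text
time: 13.35
position: [0.5977, -0.0329, 0.0198]
tool_rot: [0.714, 0.7, -0.001, 0.001]
ft_force: [0.2, -7.7, -1.3]
grip_width: 0.0133
grip_force: 45.1
```

The wrist reads 7.7 N against the pull, so the ear is hooked. I'll keep pulling.

Emit:
jog_arm(motion=[0.1,0,0,0,0,0,1,0.1,0,0,0,0,0,1,0.1,0,0,0,0,0,1,0.1,0,0,0,0,0,1])

```text
time: 13.85
position: [0.5976, -0.0148, 0.0197]
tool_rot: [0.714, 0.7, 0.0, -0.0]
ft_force: [0.3, -0.4, -0.1]
grip_width: 0.0128
grip_force: 45.0
```

Emit:
jog_arm(motion=[0.15,0,0,0,0,0,1,0.15,0,0,0,0,0,1,0.15,0,0,0,0,0,1,0.15,0,0,0,0,0,1,0.15,0,0,0,0,0,1,0,0,0,0,0,0,1])

```text
time: 14.6
position: [0.5983, 0.015, 0.0196]
tool_rot: [0.714, 0.7, -0.0, -0.0]
ft_force: [-0.0, -0.2, -1.0]
grip_width: 0.0132
grip_force: 45.0
```

Run:
```python
from h import *
s=robot.camera("scene");o=robot.get_obs();P=o["position"];print(P,o["ft_force"])
hsv=cv2.cvtColor(s,cv2.COLOR_BGR2HSV)
x,y=pix([[.611,P[1]-.095,.038]],"scene")[0].astype(int);print(x,y)
m=cv2.inRange(hsv,(5,70,120),(25,255,255));m[:y-15]=0;m[y+15:]=0;m[:,:x-20]=0;m[:,x+20:]=0
n,l,st,c=cv2.connectedComponentsWithStats(m)
for i in range(1,n):print(st[i],c[i],w([c[i]],.033,"scene"),hsv[int(c[i][1]),int(c[i][0])])
```

```text
[0.59841303 0.01470565 0.01961751] [ 0.04987741 -0.08077797 -0.94259306]
363 236
[364 234   1   1   1] [364. 234.] [[ 0.62589107 -0.06491695  0.033     ]] [ 13  74 193]
[382 240   1   1   1] [382. 240.] [[ 0.6391291 -0.113035   0.033    ]] [ 10 109 131]
```

Run:
```python
from h import *
s=robot.camera("scene").astype(int)
print("r-b, cols 352..384")
for y in range(224,250): print(y,*(s[y,352:386,2]-s[y,352:386,0]))
```

```text
r-b, cols 352..384
224 1 1 1 1 2 2 2 2 2 2 1 2 2 1 2 2 1 2 1 1 0 1 1 1 0 0 1 2 2 2 1 2 1 1
225 2 2 2 2 2 2 1 2 2 2 2 2 2 2 1 2 3 2 1 2 1 1 2 1 1 1 0 15 49 59 58 58 58 58
226 1 2 2 2 2 1 1 2 2 2 2 2 2 1 1 2 1 2 1 2 1 2 1 1 1 2 8 54 116 118 118 118 118 119
227 2 2 1 1 2 2 2 2 2 1 1 2 2 2 2 1 2 2 1 1 2 2 2 2 1 1 10 51 116 117 116 115 115 115
228 2 1 2 2 1 1 2 2 2 2 2 2 1 2 2 2 2 1 2 2 1 2 2 2 1 1 10 29 81 85 85 86 84 83
229 1 1 2 1 2 2 1 2 2 2 1 1 2 2 2 1 2 2 1 1 2 2 2 1 0 -1 7 25 73 77 76 78 76 76
230 2 1 2 1 1 1 2 1 2 2 1 1 1 2 2 1 2 2 2 2 1 1 -1 -2 -2 -2 7 25 73 76 76 76 76 75
231 1 1 1 1 1 1 1 1 1 2 2 2 2 1 1 1 2 1 1 0 -1 -1 -1 -1 -1 -1 6 23 72 74 74 75 75 73
232 1 1 1 1 1 1 1 2 1 1 2 2 2 2 2 1 0 -1 -2 -1 -1 -1 -1 0 1 0 0 12 72 75 75 74 76 75
233 -1 1 1 1 1 1 2 2 2 1 2 1 2 1 -1 -2 -1 -1 -1 -1 0 -1 -1 -1 -1 0 0 6 19 27 27 27 25 26
234 -1 -1 0 1 1 0 1 1 1 25 34 49 55 24 4 -1 0 -1 0 0 0 -1 -1 -1 -1 0 0 0 27 49 53 58 16 -1
235 1 -1 -1 -1 1 0 1 0 0 9 31 46 46 34 10 -1 -1 -1 0 0 0 -1 -1 -1 0 0 20 50 48 16 3 10 46 61
236 0 0 -1 -3 -2 -2 -2 -2 -1 9 23 27 20 9 1 -2 -1 -1 0 0 -1 -1 -1 -1 -1 7
[... 570 characters left out ...]
-3 -2 -3 -2 -2 -2 -1 -2 -2 -2 -2 -1 0 -1 -2 -1 0 8 22 44 68
243 4 4 3 0 -1 -1 -1 -1 -1 -2 -1 -1 -2 -2 -2 -2 -2 -2 -2 -2 -2 -2 -2 -2 -2 -1 -1 -2 -2 -2 2 12 16 30
244 4 4 3 1 1 0 -1 -1 -2 -2 -2 -2 -1 -2 -2 -3 -3 -2 -2 -1 0 0 -1 -2 -2 -2 -1 -2 -1 -1 1 9 14 17
245 5 5 3 0 1 1 1 0 -1 -1 0 0 -2 -2 -3 -2 -2 -1 0 0 -1 -1 -1 -2 -2 -2 -1 -1 -1 -2 1 6 8 5
246 4 4 2 0 1 0 2 4 3 1 -1 -1 -2 -2 -2 -2 -1 -1 0 -1 -1 -1 -1 -1 -1 -1 -1 -1 -1 -2 -1 2 4 3
247 4 4 3 0 0 1 1 3 4 3 1 -1 -1 -1 -2 -2 -3 -3 -2 -2 -1 -1 0 0 -1 -1 -1 -1 -1 -1 1 4 5 8
248 5 4 3 1 0 1 2 4 4 4 3 2 1 0 0 -1 -1 -1 -1 -2 -1 -1 -1 -1 -1 -2 -2 -1 -2 0 5 11 11 9
249 4 4 3 1 1 1 2 2 4 5 5 4 5 3 0 0 -1 -1 -1 -1 -1 -1 -1 -1 -2 -2 -1 -1 -1 1 6 7 3 3
```

The clip is free: the ear shows at (363,234), about 80 mm out along the mixer's x. Now I'll unhook and lay the pick on the worktop.

Emit:
jog_arm(motion=[-0.1,0,0,0,0,0,1,0,-0.4,0,0,0,0,1,0,-0.4,0,0,0,0,1,0.6,0,0,0,0,0,1,0.7,0,0,0,0,0,1,0.7,0,0,0,0,0,1,0.7,0,0,0,0,0,1,0,0,0,0,0,0,1])

```text
time: 15.7
position: [0.5686, 0.1203, 0.0197]
tool_rot: [0.714, 0.701, 0.0, 0.0]
ft_force: [0.0, 0.1, -0.8]
grip_width: 0.0133
grip_force: 45.0
```

Emit:
jog_arm(motion=[0,0,0.35,0,0,0,1,0,0,0.25,0,0,0,1,0,0,0.11,0,0,0,1,0,0,0,0,0,0,1])

```text
time: 16.2
position: [0.5684, 0.1184, -0.0093]
tool_rot: [0.715, 0.699, -0.0, -0.0]
ft_force: [0.1, 0.0, -0.1]
grip_width: 0.0129
grip_force: 45.0
```

Emit:
jog_arm(motion=[0,0,0.015,0,0,0,1,0,0,0,0,0,0,0,0,0,0,0,0,0,0,0,0,0,0,0,0,0,0,0,0,0,0,0,0,-0.7,0,0,0,0,0,0,-1,0,0,0,0,0,0,-1,0,0,0,0,0,0,0,0,0,0,0], grip_force=30)

```text
invalid input
```

Run:
```python
from h import *
t=robot.camera("top");s=robot.camera("scene");o=robot.get_obs();print(o["position"],o["time"])
d=t.astype(int)[...,2]-t.astype(int)[...,0]
m=(d>12).astype(np.uint8);m[:160]=0;m[230:]=0;m[:,:355]=0;m[:,:][:,450:]=0
n,l,st,c=cv2.connectedComponentsWithStats(m)
for i in range(1,n):
  if st[i,4]>2:print("warm",st[i],c[i].round(1),w([c[i]],.042).round(4))
g=t.max(2);print(g[185:212:2,372:402:2])
hs=cv2.cvtColor(s,cv2.COLOR_BGR2HSV);mm=cv2.inRange(hs,(45,120,40),(80,255,255));mm[:190]=0;mm[240:]=0;mm[:,:230]=0;mm[:,360:]=0
ys,xs=np.nonzero(mm);print("green px",len(xs),w([(xs.mean(),ys.mean())],.007,"scene"))
```

```text
[ 0.56871569  0.11863949 -0.00894753] 16.3
warm [408 184  24  20 262] [419.6 193.8] [[ 0.6175 -0.1688  0.042 ]]
warm [378 194   5   6  27] [380.1 196.4] [[ 0.6122 -0.0777  0.042 ]]
[[177 179 181 179 178 178 181 178 177 178 176 174 158 184 183]
 [180 181 181 178 178 176 178 178 179 176 175 174 168 186 185]
 [183 181 181 179 177 180 177 177 179 177 176 176 158 185 185]
 [181 180 178 176 181 178 177 179 163 154 155 158 161 186 185]
 [181 178 180 179 164 169 179 182  73 130 128  93 121 182 186]
 [180 181 176 152 187 178 153 154  82 178 179 163 138 185 185]
 [180 180 170  89 178 154  67  68  72 178 178 179 161 184 185]
 [176 179 172  97 103 100  92  79  63 178 180 175 157 184 185]
 [180 182 180 178 176 178 181 179  89 165 168 147 113 184 185]
 [182 178 181 179 180 176 177 179 111  81  88 102 149 185 185]
 [178 177 179 178 179 177 179 179 180 180 177 178 165 187 184]
 [179 179 180 179 180 178 179 180 181 178 182 178 164 186 185]
 [178 178 178 179 178 180 177 180 181 180 181 181 179 185 185]
 [182 179 181 181 180 177 179 179 181 180 183 181 171 187 186]]
green px 78 [[0.5716276  0.14401242 0.007     ]]
```

Emit:
jog_arm(motion=[0,0,0.015,0,0,0,1,0,0,0,0,0,0,0,0,0,0,0,0,0,0,0,0,0,0,0,0,0,0,0,0,0,0,0,0,-0.7,0,0,0,0,0,-1,0,0,0,0,0,-0.8,0,0,0,0], grip_force=30)

```text
invalid input
```

Run:
```python
from h import *
print(robot.get_obs()["grip_width"])
plan((.612,-.078,.06),None)
```

```text
0.012732265323970114
turn rz total 0.0 shift units [-4.89  1.19 -1.72] pos [ 0.5687  0.1186 -0.0089] yaw 178.8
```

Emit:
jog_arm(motion=[0,0,0.015,0,0,0,1,0,0,0,0,0,0,0,0,0,0,0,0,0,0,0,0,0,0,0,0,0,0,0,-0.7,0,0,0,0,0,0,-1,0,0,0,0,0,0,-0.8,0,0,0,0], grip_force=30)

```text
time: 17.18
position: [0.5689, 0.1191, 0.092]
tool_rot: [0.714, 0.7, 0.0, 0.0]
ft_force: [-0.1, -0.4, 0.2]
grip_width: 0.0433
grip_force: 0.0
```

Emit:
jog_arm(motion=[-0.9,0.2,0,0,0,0,0,-1,0.3,0,0,0,0,0,-1,0.3,0,0,0,0,0,-1,0.3,0,0,0,0,0,-0.9,0.1,0,0,0,0,0,0,0,0,0,0,0,0])

```text
time: 17.92
position: [0.6132, -0.0768, 0.0907]
tool_rot: [0.716, 0.698, 0.0, 0.001]
ft_force: [0.2, 0.1, 0.6]
grip_width: 0.0435
grip_force: 0.0
```

Run:
```python
from h import *
print(robot.get_obs()["grip_width"])
plan((.612,-.078,.018),None)
```

```text
0.04347674040195046
turn rz total 0.0 shift units [-0.03 -0.03  1.82] pos [ 0.6132 -0.0768  0.0907] yaw 178.6
```

Emit:
jog_arm(motion=[-0.03,-0.03,0.7,0,0,0,0,0,0,0.7,0,0,0,0,0,0,0.3,0,0,0,0,0,0,0.12,0,0,0,0,0,0,0,0,0,0,0.4,0,0,0,0,0,0,1,0,0,0,0,0,0,1,0,0,0,0,0,0,1,0,0,0,0,0,0,1], grip_force=20)

```text
time: 19.05
position: [0.6116, -0.0752, 0.0182]
tool_rot: [0.715, 0.7, 0.0, 0.0]
ft_force: [-0.8, -0.1, 1.3]
grip_width: 0.0083
grip_force: 20.0
```

The ear is gripped. I'll lift it and work out the tray position.

Emit:
jog_arm(motion=[0,0,-0.4,0,0,0,1,0,0,-0.8,0,0,0,1,0,0,-0.4,0,0,0,1,0,0,0,0,0,0,1])

```text
time: 19.55
position: [0.6126, -0.0755, 0.0837]
tool_rot: [0.714, 0.7, 0.001, 0.002]
ft_force: [0.3, 0.5, -0.0]
grip_width: 0.0078
grip_force: 20.0
```

Run:
```python
from h import *
o=robot.get_obs();print(o["grip_width"],o["q"])
plan((.4545,.029,.05),-7)
```

```text
0.0077792626285300885 [-3.03372476e-01  6.67781959e-01  1.55596869e+00 -5.14459655e-05
  9.13957586e-01 -2.82487036e-01]
turn rz total 1.45 shift units [ 2.11 -4.24  0.83] pos [ 0.6126 -0.0755  0.0837] yaw 178.8
```

Emit:
jog_arm(motion=[0,0,0,0,0,0.75,1,0,0,0,0,0,0.7,1,0.4,-0.8,0,0,0,0,1,0.45,-0.9,0,0,0,0,1,0.45,-0.9,0,0,0,0,1,0.45,-0.9,0,0,0,0,1,0.36,-0.74,0.4,0,0,0,1,0,0,0.4,0,0,0,1,0,0,0,0,0,0,1])

```text
time: 20.68
position: [0.452, 0.0297, 0.0487]
tool_rot: [0.749, 0.663, -0.001, -0.001]
ft_force: [0.4, -0.2, 0.2]
grip_width: 0.008
grip_force: 20.0
```

Run:
```python
from h import *
plan((.4545,.029,-.002),-7)
```

```text
turn rz total 0.01 shift units [-0.01  0.07  1.27] pos [0.452  0.0297 0.0487] yaw 173.0
```

Emit:
jog_arm(motion=[0,0.07,0.5,0,0,0,1,0,0,0.4,0,0,0,1,0,0,0.25,0,0,0,1,0,0,0.12,0,0,0,1,0,0,0,0,0,0,1])

```text
time: 21.3
position: [0.4564, 0.0288, -0.0008]
tool_rot: [0.749, 0.663, 0.0, 0.0]
ft_force: [0.1, -0.4, 2.2]
grip_width: 0.0079
grip_force: 20.0
```

Emit:
jog_arm(motion=[0,0,0.03,0,0,0,1,0,0,0,0,0,0,0.55,0,0,0,0,0,0,0.55,0,0,0,0,0,0,0.55,0,0,-0.4,0,0,0,0.55,0,0,-0.9,0,0,0,0.55,0,0,-1,0,0,0,0.2,0,0,-0.5,0,0,0,0.2,0,0,0,0,0,0,0.2])

```text
time: 22.42
position: [0.4572, 0.0288, 0.1111]
tool_rot: [0.749, 0.663, 0.001, 0.002]
ft_force: [1.3, 0.1, -0.4]
grip_width: 0.0337
grip_force: 0.0
```

Run:
```python
from h import *
t=robot.camera("top");s=robot.camera("scene");o=robot.get_obs();print(o["grip_width"],o["position"])
def red(im,n,roi,z):
    hsv=cv2.cvtColor(im,cv2.COLOR_BGR2HSV)
    m=cv2.inRange(hsv,(0,140,90),(8,255,255))|cv2.inRange(hsv,(172,140,90),(180,255,255))
    k=np.zeros_like(m);k[roi[1]:roi[3],roi[0]:roi[2]]=255;m&=k
    m=cv2.morphologyEx(m,cv2.MORPH_OPEN,np.ones((3,3)))
    l,st=cv2.connectedComponentsWithStats(m)[1:3];i=1+st[1:,4].argmax()
    ys,xs=np.nonzero(l==i);q=w(np.c_[xs,ys],z,n)[:,:2];c=q.mean(0);ev,V=np.linalg.eigh(np.cov((q-c).T));a=np.degrees(np.arctan2(V[1,1],V[0,1]))%180
    print(n,len(xs),c.round(4),"bar yaw",a.round(1),np.sqrt(ev*12).round(3))
red(t,"top",(400,170,440,220),.099)
# clip in tray: orange & dark
d=s.astype(int)[...,2]-s.astype(int)[...,0];m=(d>15).astype(np.uint8);m[:240]=0;m[280:]=0;m[:,:260]=0;m[:,320:]=0
ys,xs=np.nonzero(m)
if len(xs):print("ear scene",len(xs),xs.mean(),ys.mean(),w([(xs.mean(),ys.mean())],.012,"scene"))
plan((.609,-.1635,.13),58)
```

```text
0.034480288994580076 [0.455625   0.02903057 0.10941426]
top 87 [ 0.6082 -0.1599] bar yaw 145.1 [0.011 0.039]
ear scene 39 283.0769230769231 248.5897435897436 [[0.45728138 0.02776173 0.012     ]]
turn rz total -16.25 shift units [-5.8  -2.05 -0.51] pos [0.4556 0.029  0.1094] yaw 173.0
```

Emit:
jog_arm(motion=[0,0,-0.1,0,0,-1,0.2,0,0,-0.1,0,0,-1,0.2,0,0,-0.1,0,0,-1,0.2,0,0,-0.1,0,0,-1,0.2,0,0,-0.1,0,0,-1,0.2,0,0,0,0,0,-1,0.2,0,0,0,0,0,-1,0.2,0,0,0,0,0,-1,0.2,0,0,0,0,0,-1,0.2,0,0,0,0,0,-1,0.2,0,0,0,0,0,-1,0.2,0,0,0,0,0,-1,0.2])

```text
time: 24.02
position: [0.455, 0.0291, 0.1282]
tool_rot: [0.414, 0.91, -0.0, -0.002]
ft_force: [0.4, -0.4, 0.1]
grip_width: 0.0348
grip_force: 0.0
```

Emit:
jog_arm(motion=[0,0,0,0,0,-1,0.2,0,0,0,0,0,-1,0.2,0,0,0,0,0,-1,0.2,0,0,0,0,0,-0.8,0.2,0,0,0,0,0,0,0.2])

```text
time: 24.65
position: [0.4552, 0.0291, 0.1285]
tool_rot: [0.291, 0.957, -0.0, -0.002]
ft_force: [-0.6, 1.8, -0.1]
grip_width: 0.0345
grip_force: 0.0
```

Run:
```python
from h import *
print(robot.get_obs()["q"].round(2))
plan((.6085,-.162,.13),56)
```

```text
[-0.18  0.43  1.92 -0.    0.79 -1.16]
turn rz total 0.04 shift units [-5.85 -1.82 -0.05] pos [0.4552 0.0291 0.1285] yaw 56.2
```

Emit:
jog_arm(motion=[-0.95,-0.3,0,0,0,0,0.2,-1,-0.3,0,0,0,0,0.2,-1,-0.3,0,0,0,0,0.2,-1,-0.3,0,0,0,0,0.2,-1,-0.3,0,0,0,0,0.2,-0.9,-0.32,0,0,0,0,0.2,0,0,0,0,0,0,0.2])

```text
time: 25.52
position: [0.6115, -0.1644, 0.1286]
tool_rot: [0.292, 0.956, -0.0, 0.001]
ft_force: [-0.7, -0.3, -0.6]
grip_width: 0.0346
grip_force: 0.0
```

Run:
```python
from h import *
plan((.6085,-.162,.063),56)
```

```text
turn rz total 0.0 shift units [0.1  0.01 1.64] pos [ 0.6115 -0.1644  0.1286] yaw 56.0
```

Emit:
jog_arm(motion=[0.07,0,0.5,0,0,0,0.2,0,0,0.6,0,0,0,0.2,0,0,0.4,0,0,0,0.2,0,0,0.14,0,0,0,0.2,0,0,0,0,0,0,0.2])

```text
time: 26.15
position: [0.6076, -0.1598, 0.064]
tool_rot: [0.291, 0.957, 0.0, -0.0]
ft_force: [0.0, 0.0, 0.2]
grip_width: 0.0349
grip_force: 0.0
```

Emit:
jog_arm(motion=[0,0,0,0,0,0,0.45,0,0,0,0,0,0,0.55,0,0,0,0,0,0,0.7,0,0,0,0,0,0,1,0,0,0,0,0,0,1,0,0,0,0,0,0,1], grip_force=15)

```text
time: 26.9
position: [0.6079, -0.1602, 0.0646]
tool_rot: [0.291, 0.957, -0.0, 0.0]
ft_force: [-0.3, -0.3, 2.5]
grip_width: 0.0121
grip_force: 15.0
```

Emit:
jog_arm(motion=[0,0,0,0,0,0,0.6,0,0,0,0,0,0,0.6,-0.1,0,0,0,0,0,0.6,0,0,0,0,0,0,0.7,0,0,0,0,0,0,1,0,0,0,0,0,0,1,0,0,0,0,0,0,1], grip_force=40)

```text
time: 27.78
position: [0.6109, -0.1623, 0.0642]
tool_rot: [0.291, 0.957, 0.0, -0.0]
ft_force: [-0.6, 0.3, -0.7]
grip_width: 0.0112
grip_force: 40.0
```

Emit:
jog_arm(motion=[0,0,0,0,0,1,1,0,0,0,0,0,1,1,0,0,0,0,0,1,1,0,0,0,0,0,1,1])

```text
time: 28.28
position: [0.6107, -0.1625, 0.0642]
tool_rot: [0.422, 0.907, -0.0, -0.0]
ft_force: [-0.4, -0.7, -0.7]
grip_width: 0.0117
grip_force: 40.0
```

Grip is 11.2 mm wide and turning meets no resistance. Finishing the turn.

Emit:
jog_arm(motion=[0,0,0,0,0,1,1,0,0,0,0,0,1,1,0,0,0,0,0,1,1,0,0,0,0,0,1,1,0,0,0,0,0,1,1,0,0,0,0,0,1,1,0,0,0,0,0,1,1,0,0,0,0,0,1,1,0,0,0,0,0,1,1,0,0,0,0,0,1,1,0,0,0,0,0,0.25,1,0,0,0,0,0,0,1])

```text
time: 29.78
position: [0.6101, -0.1626, 0.0643]
tool_rot: [0.712, 0.703, -0.001, -0.001]
ft_force: [-2.6, -2.2, 1.1]
grip_width: 0.0115
grip_force: 40.0
```

Run:
```python
from h import *
o=robot.get_obs();print(yaw(),o["ft_force"],o["moment"],o["grip_width"],o["position"])
t=robot.camera("top");hsv=cv2.cvtColor(t,cv2.COLOR_BGR2HSV)
```

```text
179.27288308842915 [-2.62176268 -2.22398617  1.11303874] [-0.5101775   0.81937346 -0.01091344] 0.0114762970371483 [ 0.61014927 -0.16260805  0.06426283]
```

Emit:
jog_arm(motion=[0,0,-0.06,0,0,0,1,0,0,0,0,0,0,1])

```text
time: 30.08
position: [0.6109, -0.1626, 0.0665]
tool_rot: [0.712, 0.702, -0.0, -0.0]
ft_force: [-2.9, -2.9, -1.3]
grip_width: 0.012
grip_force: 40.0
```

Emit:
jog_arm(motion=[-0.02,-0.02,-0.05,0,0,0,1,0,0,-0.05,0,0,0,1,0,0,-0.05,0,0,0,1,0,0,0,0,0,0,1])

```text
time: 30.58
position: [0.611, -0.1629, 0.0732]
tool_rot: [0.712, 0.702, 0.001, 0.001]
ft_force: [-1.0, 0.1, -1.9]
grip_width: 0.0115
grip_force: 40.0
```

Emit:
jog_arm(motion=[0,0,-0.1,0,0,0,1,0,0,-0.1,0,0,0,1,0,0,-0.1,0,0,0,1,0,0,0,0,0,0,1])

```text
time: 31.08
position: [0.6106, -0.1633, 0.0852]
tool_rot: [0.712, 0.702, 0.0, 0.001]
ft_force: [-0.2, -0.1, -0.7]
grip_width: 0.0115
grip_force: 40.0
```

Emit:
jog_arm(motion=[0,0,-0.2,0,0,0,1,0,0,-0.3,0,0,0,1,0,0,-0.4,0,0,0,1,0,0,-0.4,0,0,0,1,0,0,-0.3,0,0,0,1,0,0,0,0,0,0,1])

```text
time: 31.82
position: [0.6112, -0.1635, 0.1503]
tool_rot: [0.712, 0.702, 0.001, 0.001]
ft_force: [-0.3, -0.4, -0.5]
grip_width: 0.0116
grip_force: 40.0
```

Run:
```python
from h import *
o=robot.get_obs();print(o["grip_width"],o["ft_force"])
# pin target: along tray long axis -30 mm from centre
p=np.array([.449,-.011])-.030*np.array([.144,.99]);print(p)
plan((*p,.15),None)
```

```text
0.011592654292277571 [-0.31044468 -0.43496598 -0.47438976]
[ 0.44468 -0.0407 ]
turn rz total 0.0 shift units [ 3.01 -4.2  -0.01] pos [ 0.6112 -0.1635  0.1503] yaw 179.2
```

Emit:
jog_arm(motion=[0.4,-0.6,0,0,0,0,1,0.5,-0.7,0,0,0,0,1,0.5,-0.7,0,0,0,0,1,0.5,-0.7,0,0,0,0,1,0.5,-0.7,0,0,0,0,1,0.4,-0.5,0,0,0,0,1,0.21,-0.3,0.5,0,0,0,1,0,0,0.7,0,0,0,1,0,0,0.6,0,0,0,1,0,0,0.3,0,0,0,1,0,0,0,0,0,0,1])

```text
time: 33.2
position: [0.4435, -0.0403, 0.064]
tool_rot: [0.712, 0.702, -0.0, -0.001]
ft_force: [0.7, 0.2, -1.5]
grip_width: 0.0116
grip_force: 40.0
```

Run:
```python
from h import *
print(robot.get_obs()["tool_rot"])
plan((.4447,-.0407,.049),None)
```

```text
[ 7.12044181e-01  7.02133948e-01 -4.42496634e-04 -8.98420000e-04]
turn rz total 0.0 shift units [-0.01  0.03  0.37] pos [ 0.4435 -0.0403  0.064 ] yaw 179.2
```

Emit:
jog_arm(motion=[0,0.03,0.2,0,0,0,1,0,0,0.12,0,0,0,1,0,0,0.05,0,0,0,1,0,0,0,0,0,0,1,0,0,0,0,0,0,1])

```text
time: 33.83
position: [0.4453, -0.0405, 0.05]
tool_rot: [0.712, 0.702, 0.0, 0.0]
ft_force: [0.1, 0.4, -0.4]
grip_width: 0.0115
grip_force: 40.0
```

Lower until the foot touches.

Emit:
jog_arm(motion=[0,0,0.03,0,0,0,1,0,0,0,0,0,0,1])

```text
time: 34.08
position: [0.4451, -0.0404, 0.0487]
tool_rot: [0.712, 0.702, 0.0, 0.0]
ft_force: [-0.5, -0.4, -1.4]
grip_width: 0.0116
grip_force: 40.0
```

Emit:
jog_arm(motion=[0,0,0.02,0,0,0,1,0,0,0,0,0,0,1])

```text
time: 34.33
position: [0.4452, -0.0405, 0.048]
tool_rot: [0.712, 0.702, 0.0, 0.0]
ft_force: [0.6, 0.0, 1.3]
grip_width: 0.0117
grip_force: 40.0
```

Emit:
jog_arm(motion=[0,0,0,0,0,0,0.6,0,0,0,0,0,0,0.3,0,0,0,0,0,0,0.2,0,0,0,0,0,0,0.2,0,0,-0.3,0,0,0,0.2,0,0,-0.6,0,0,0,0.2,0,0,-1,0,0,0,0.2,0,0,-1,0,0,0,0.2,0,0,0,0,0,0,0.2])

```text
time: 35.45
position: [0.4474, -0.0411, 0.1672]
tool_rot: [0.712, 0.702, 0.002, 0.004]
ft_force: [0.1, 0.1, -0.5]
grip_width: 0.0351
grip_force: 0.0
```

Emit:
jog_arm(motion=[1,0,0,0,0,0,0,1,0,0,0,0,0,0,1,0,0,0,0,0,0,1,0,0,0,0,0,0,1,0,0,0,0,0,0,1,0,0,0,0,0,0,1,0,0,0,0,0,0,1,0,0,0,0,0,0,0,0,0,0,0,0,0])

```text
time: 36.58
position: [0.4488, 0.2815, 0.163]
tool_rot: [0.711, 0.704, -0.0, -0.0]
ft_force: [-0.9, -0.7, 0.1]
grip_width: 0.0434
grip_force: 0.0
```

Run:
```python
from h import *
t=robot.camera("top");s=robot.camera("scene");o=robot.get_obs();print(o["time"],o["position"])
def red(im,roi):
    hsv=cv2.cvtColor(im,cv2.COLOR_BGR2HSV)
    m=cv2.inRange(hsv,(0,140,90),(8,255,255))|cv2.inRange(hsv,(172,140,90),(180,255,255))
    k=np.zeros_like(m);k[roi[1]:roi[3],roi[0]:roi[2]]=255;ys,xs=np.nonzero(m&k);return len(xs),np.array([xs.mean(),ys.mean()])
n,c=red(t,(320,230,400,310));print("top",n,c,w([c],.083)); n,c=red(s,(240,200,340,290));print("scene",n,c,"exp",pix([[.4452,-.0405,.075]],"scene"))
d=t.astype(int)[...,2]-t.astype(int)[...,0];m=(d>12).astype(np.uint8);m[:240]=0;m[300:]=0;m[:,:320]=0;m[:,350:]=0
ys,xs=np.nonzero(m);print("ear top",len(xs),w([(xs.mean(),ys.mean())],.02) if len(xs) else "")
t0=cv2.imread("pics/top0.png");s0=cv2.imread("pics/scene0.png")
for nm,(x,y) in dict(block=(307,164),beaker=(432,277),tape=(241,291),brown=(370,133),white=(411,127)).items():
    print(nm,np.abs(t[y-22:y+22,x-24:x+24].astype(int)-t0[y-22:y+22,x-24:x+24]).mean().round(2))
for nm,(x,y) in dict(block=(346,210),beaker=(329,286),tape=(222,224),brown=(404,214),white=(439,222)).items():
    print("sc",nm,np.abs(s[y-16:y+16,x-16:x+16].astype(int)-s0[y-16:y+16,x-16:x+16]).mean().round(2))
```

```text
36.675 [0.44856148 0.27916308 0.16302628]
top 98 [366.78571429 268.40816327] [[ 0.44551352 -0.0377824   0.083     ]]
scene 47 [293.44680851 234.82978723] exp [[293.89040845 237.2409537 ]]
ear top 21 [[0.45635418 0.02618446 0.02      ]]
block 10.61
beaker 15.49
tape 24.93
brown 14.05
white 14.47
sc block 1.84
sc beaker 2.79
sc tape 2.65
sc brown 6.37
sc white 2.81
```

Pin upright and clip lying in the tray, bystanders unchanged in the scene view.

```bash
python3 -c "
from rig import robot
print(robot.hand_in())"
```

```text
the job is handed in; nothing more can be done
None
```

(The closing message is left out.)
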